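# Make up two machine-part kits

### The job

Make up two parts kits from the loose steel parts standing on the bench. Stand the tall pin and the plain sleeve in the two-compartment tray, one to a compartment, and stand the flanged bushing, the hexagon nut and the slotted block in the three-compartment tray, one to a compartment, with the hexagon nut in the middle one. Every part must end upright, as you found it, and flat on the floor of its compartment; leave the short pin standing where it is.

Things in the scene. Friction and masses are not known exactly. Their poses are not given: they have to be found in the camera images.
- tray2: Fixed grey sheet-metal tray with TWO equal open compartments side by side, 98 mm (its x) by 164 mm (its y, the row) by 11 mm tall: floor 3 mm thick, outer walls and divider 4 mm thick rising 8 mm above the floor. Each compartment is 90 mm (x) by 76 mm (y) inside; their centres lie at y = -40 and +40 mm, x = 0. Origin: centre of its underside, on the bench; z up.
- tray3: Fixed grey sheet-metal tray with THREE equal open compartments in a row, 98 mm (its x) by 244 mm (its y, the row) by 11 mm tall: floor 3 mm thick, outer walls and dividers 4 mm thick rising 8 mm above the floor. Each compartment is 90 mm (x) by 76 mm (y) inside; their centres lie at y = -80, 0 and +80 mm, x = 0. Origin: centre of its underside, on the bench; z up.
- tallpin_c (a point): Tall pin, 75 mm high over all: a round foot 36 mm across and 12 mm thick with a plain round shank 16 mm across rising from it. About 200 g. Loose, bright steel, standing upright on the bench at the start. This point is its centre, half-way up, on its upright axis (z up).
- shortpin_c (a point): Short pin, to be left alone: same foot (36 mm across, 12 mm thick) and 16 mm shank as the tall pin but only 40 mm high over all. About 150 g. Loose, bright steel, standing upright on the bench at the start. This point is its centre, half-way up, on its upright axis (z up).
- sleeve_c (a point): Plain sleeve: a straight tube 40 mm across outside, 50 mm high, with a 30 mm bore open right through. About 220 g. Loose, bright steel, standing upright on the bench at the start. This point is its centre, half-way up, on its upright axis (z up).
- bushing_c (a point): Flanged bushing, 52 mm high over all: a round flange 50 mm across and 10 mm thick at the bottom, with a round body 30 mm across above it and a dark 16 mm bore mark on its flat top. About 250 g. Loose, bright steel, standing upright on the bench at the start. This point is its centre, half-way up, on its upright axis (z up).
- hexnut_c (a point): Hexagon coupling nut: a six-sided prism 32 mm across the flats (37 mm across corners), 50 mm high, with a dark 20 mm round bore mark on its flat top. Its x axis points square to a flat (so do the directions 60 degrees to either side). About 240 g. Loose, bright steel, standing upright on the bench at the start. This point is its centre, half-way up, on its upright axis (z up).
- block_c (a point): Slotted rectangular block, 36 mm (its x) by 50 mm (its y) by 50 mm high, with a slot 14 mm wide and 20 mm deep across the middle of the top, running along its x. Grip it across the 36 mm. About 300 g. Loose, bright steel, standing upright on the bench at the start. This point is its centre, half-way up, on its upright axis (z up).

How it is judged:
By the outcome, as a careful person would: the job done as asked, in the order asked, and still so for the second after the job is handed in, with the robot touching nothing.
It also fails if it takes over 128 s, if anything falls off the work surface, if the arm or the gripper's body presses on something with over 40 N, if the wrist force passes 120 N, or if a joint passes its speed limit or range.

### The arm

A 6-joint arm with a two-finger parallel gripper is mounted at the origin on the work surface. World frame = base frame: x ahead of the robot, y to its left, z up, the work surface at z = 0. Lengths are in m, angles in rad, forces in N, time in s.
With the tool pointing down it reaches from about 0.225 to 0.875 m from the base axis. Payload 3.4 kg.
Tool frame: the origin (TCP) lies at the very end of the fingers, on their centre line; the grasp point (between the pads) lies 19 mm behind it (manip.pinch_z is the distance from the TCP to the grasp point, in m); z points along the fingers, y is the line along which they close (so a half turn about z gives the same grasp; the last joint's range is limited). The gripper opens to 85 mm and grips with 20 to 120 N. Pads are 22 mm wide; open, the fingers measure 114 mm over their backs; the gripper's body (76 mm by 85 mm) begins 54 mm behind the grasp point. The pads swing forward as they close: fully open they stand 13 mm farther back than shut.
Start: joints at [-1.291, 0.276, 1.505, -0, 1.361, -0.121], TCP at [0.224, -0.529, 0.231] pointing down, gripper open.
Joint ranges: [-2.89, 2.89], [-0.75, 2.08], [0.22, 2.7], [-1.18, 4.32], [0.11, 2.71], [-2.7, 2.7]. Speed limits (rad/s): [2.57, 2.57, 3.14, 3.14, 3.14, 3.14].

### API

Orientations are given as a unit quaternion [w, x, y, z].
In Python, from rig import manip gives the robot as it stands. The module is installed in compiled form; this text tells all that it offers.
- The arm moves only by the shell command python3 -m jog 'ROWS' [FORCE]. ROWS is JSON, a list of rows, each an object of numbers: "dx", "dy", "dz": the shift along the tool's x, y, z each as a share of 25 cm, from -1 to 1; "ax", "ay", "az": the turn, a rotation vector about the tool's x, y, z each as a share of 90 degrees, from -1 to 1; "grip": the opening, from -1 (shut) to 1 (fully open), so that 0 is half open. A call has 1 to 5 rows; each row is the pose to reach, as a shift and turn from the pose commanded when the call began, along the tool's axes at that moment; what a row does not reach only later rows make up. A row lasts 1/12 s, in which the tool goes at most 41.7 mm and 7.16 degrees, less where a joint would pass 70% of its speed; a pose out of reach is approached as far as the arm can. A call with a number of a shift or a turn outside -1 to 1 is refused whole. A call with a gripper value outside its range is refused whole. The fingers move at their own pace and stop on an object; FORCE is the grip in N (left out, the last holds). Time passes only in rows, so rows that repeat a pose let the fingers close. It gives the time, the measured TCP pose, the force, the opening and the grip force at its end, in the units of the state.
- manip.get_state(): the state, without advancing time (a new reading comes with each control period).
- manip.get_image(name): name is "scene" or "top" or "wrist"; returns a dict with "img" (384x512x3 uint8, red, green, blue), "mtx" (3x3 intrinsics, pixels), "world_to_cam" (4x4, takes a point from world to camera coordinates); the wrist camera has in their place "T_tool_cam" (4x4, takes a point from camera to tool coordinates, whose origin is the TCP and whose axes are the flange's). Camera axes: x right, y down, z forward; pixel columns grow to the right and rows downward; lengths in m; the calibration is good to about 2 mm. A picture is of the moment at which its call begins: read the wrist's pose just before it. There is no depth.
- manip.sign_off(): hands the job in; it is judged then, once.
The state is a dict: "clock": time; "qpos": joint angles; "qd": joint speeds; "effort": joint torques, N m; "position": TCP position; "ee_rot": TCP orientation; "contact_force": force on the tool from outside, world axes, zero at the start; "moment": the same for the moment, N m; "width": finger opening in m; "gripper_force": force on a finger pad.
Only numpy, scipy, OpenCV 4.12 (cv2) and the standard library are available. Lean on these libraries where they do the work, as an engineer would, in place of code of your own. Each camera call takes 0.05 s, during which the arm holds its last target. There are 200 camera calls.

## Working session

There is one attempt and no reset: what is moved stays moved. The work goes in short steps, Python scripts to look and compute and a shell command to move; the robot and the scene stay as the last step left them, time stands still between calls to the robot, and variables do not carry over. Pictures are saved under pics/ and viewed, at most 14 in all, crops included, and the job is handed in when it is done.

```bash
mkdir -p pics; python3 - <<'E'
from rig import manip
import cv2,numpy as np
np.set_printoptions(precision=4,suppress=True)
for n in("scene","top"):
    r=manip.get_image(n); cv2.imwrite(f"pics/{n}0.png",r["img"][...,::-1]); print(r["mtx"],r["world_to_cam"])
r=manip.get_image("wrist");print(r["mtx"],r["T_tool_cam"])
s=manip.get_state();print(s, manip.pinch_z)
E
```

```text
[[393.9122   0.     258.5242]
 [  0.     393.9122 195.9236]
 [  0.       0.       1.    ]] [[-0.6191  0.7853  0.004   0.3122]
 [ 0.4536  0.3618 -0.8145 -0.2036]
 [-0.641  -0.5025 -0.5802  1.2569]
 [ 0.      0.      0.      1.    ]]
[[361.9495   0.     254.3184]
 [  0.     361.9495 183.0644]
 [  0.       0.       1.    ]] [[ 0.0187 -0.9998  0.0059  0.0062]
 [-0.9984 -0.019  -0.0535  0.5287]
 [ 0.0536 -0.0049 -0.9986  0.8385]
 [ 0.      0.      0.      1.    ]]
[[322.1643   0.     253.729 ]
 [  0.     322.1643 193.7491]
 [  0.       0.       1.    ]] [[-0.0001 -0.9574 -0.2886  0.0731]
 [ 1.      0.     -0.0004  0.0006]
 [ 0.0004 -0.2886  0.9574 -0.1425]
 [ 0.      0.      0.      1.    ]]
{'clock': 0.15, 'qpos': array([-1.291 ,  0.2765,  1.5058,  0.    ,  1.3607, -0.121 ]), 'qd': array([-0.001 , -0.0012, -0.0049,  0.0009,  0.0005, -0.0001]), 'effort': array([  0.0013, -41.7146, -24.6032,  -0.0002,   0.0078,   0.    ]), 'position': array([ 0.2242, -0.529 ,  0.2306]), 'ee_rot': array([-0.0007,  0.98  ,  0.1991, -0.    ]), 'contact_force': array([-0.4078,  0.082 ,  0.1796]), 'moment': array([ 0.0084, -0.0178,  0.015 ]), 'gripper_force': 0.0, 'width': 0.08550894784868852} 0.0187
```

View pics/scene0.png

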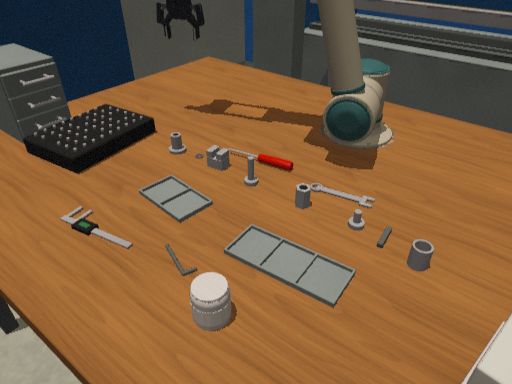

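View pics/top0.png

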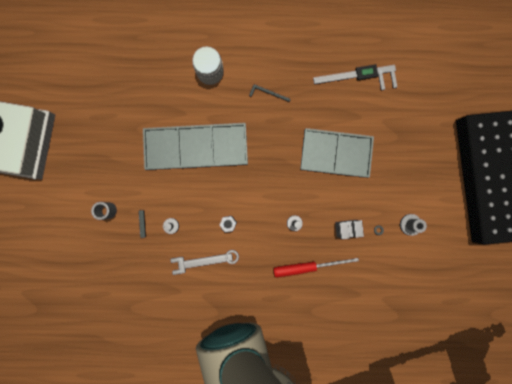

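```bash
cat > h.py <<'E'
from rig import manip
import cv2,numpy as np
from scipy.spatial.transform import Rotation as R
np.set_printoptions(precision=4,suppress=True)
def pose():
    s=manip.get_state(); T=np.eye(4); q=s["ee_rot"]; T[:3,:3]=R.from_quat([q[1],q[2],q[3],q[0]]).as_matrix(); T[:3,3]=s["position"]; return s,T
def cam(n):
    s,T=pose(); r=manip.get_image(n)
    C=T@r["T_tool_cam"] if n=="wrist" else np.linalg.inv(r["world_to_cam"])
    return r["img"],r["mtx"],C
def cast(uv,K,C,z):
    uv=np.atleast_2d(np.asarray(uv,float)); d=(C[:3,:3]@np.linalg.inv(K)@np.c_[uv,np.ones(len(uv))].T).T
    o=C[:3,3]; return o+d*((z-o[2])/d[:,2])[:,None]
def to(p):
    "p world TCP target -> tool shares"
    s,T=pose(); return T[:3,:3].T@(np.asarray(p)-T[:3,3])/0.25
E
python3 - <<'E'
from h import *
im,K,C=cam("top")
c=im[195:250,85:440]; cv2.imwrite("pics/row.png",cv2.resize(c,None,fx=2.25,fy=2.25,interpolation=cv2.INTER_CUBIC)[...,::-1])
hsv=cv2.cvtColor(im,cv2.COLOR_RGB2HSV); m=((hsv[...,1]<70)).astype(np.uint8)*255
m=cv2.morphologyEx(m,cv2.MORPH_CLOSE,np.ones((3,3)))
for k in cv2.findContours(m,cv2.RETR_EXTERNAL,cv2.CHAIN_APPROX_NONE)[0]:
    a=cv2.contourArea(k)
    if a<40: continue
    r=cv2.minAreaRect(k); big=a>1500
    b=cast(cv2.boxPoints(r),K,C,.011 if big else .05)
    print("px",np.round(r[0]),"area",a,"wh",np.linalg.norm(b[1]-b[0]),np.linalg.norm(b[2]-b[1]),"ctr",b.mean(0),"ang",np.degrees(np.arctan2(*(b[1]-b[0])[1::-1])))
E
```

```text
px [244. 353.] area 2930.5 wh 0.21997515410503507 0.1352550118752631 ctr [0.1362 0.0313 0.011 ] ang -89.03963253910273
px [337. 262.] area 79.5 wh 0.0912832221664397 0.006752302557541895 ctr [ 0.3528 -0.1718  0.05  ] ang -80.21637562479007
px [205. 261.] area 546.0 wh 0.151144895534797 0.03602001420579494 ctr [0.3509 0.1238 0.05  ] ang -79.57510049828336
px [378. 230.] area 48.5 wh 0.015757739997785264 0.017867448362814575 ctr [ 0.4263 -0.2645  0.05  ] ang -88.95122206458875
px [349. 229.] area 403.0 wh 0.05948923551314034 0.03916520457988882 ctr [ 0.4273 -0.1985  0.05  ] ang -82.65028394958024
px [170. 226.] area 172.5 wh 0.03383425818360571 0.03309816810853441 ctr [0.4276 0.2026 0.05  ] ang -62.28547759345294
px [228. 224.] area 183.0 wh 0.03589491647076542 0.03348062760299191 ctr [0.4347 0.0736 0.05  ] ang -88.94196399804444
px [294. 222.] area 169.5 wh 0.03351838305137706 0.03148009216768493 ctr [ 0.4396 -0.0744  0.05  ] ang 0.793869706740111
px [413. 224.] area 387.5 wh 0.058698493029940305 0.04478612007789786 ctr [ 0.4412 -0.3422  0.05  ] ang -88.94010911265488
px [142. 224.] a
[... 368 characters left out ...]
2.5 wh 0.2458098334114221 0.10071522558185497 ctr [0.6143 0.1591 0.011 ] ang -85.9611561404271
px [484. 178.] area 5850.5 wh 0.13000618764495533 0.31222761407441413 ctr [ 0.5537 -0.5291  0.011 ] ang -88.84403915055617
px [ 21. 141.] area 3299.5 wh 0.16711008901448507 0.13201079423259054 ctr [0.6196 0.5699 0.011 ] ang -6.446327670331423
px [270.  92.] area 80.0 wh 0.024924843154996712 0.09095548702570129 ctr [ 0.735  -0.0157  0.05  ] ang -6.6820144346698855
px [354.  77.] area 673.0 wh 0.1912374099826215 0.056116926246900074 ctr [ 0.7748 -0.2092  0.05  ] ang -88.79877866676166
px [207.  65.] area 840.5 wh 0.06537003945589809 0.08813467225642961 ctr [0.796  0.1293 0.05  ] ang -77.2072235944982
```

View pics/row.png

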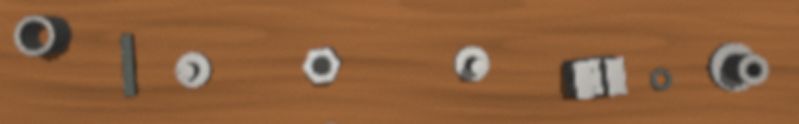

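```bash
python3 -m jog '[{"dx":0.5,"dy":-0.45,"az":0.256,"grip":1},{"dx":0.5,"dy":-0.45,"az":0.256,"grip":1},{"dx":0.5,"dy":-0.45,"az":0.256,"grip":1},{"dx":0.5,"dy":-0.45,"az":0.256,"grip":1},{"dx":0.5,"dy":-0.45,"az":0.256,"grip":1}]'
python3 - <<'E'
from h import *
print(to([.44,-.075,.23]), pose()[1])
E
```

```text
[ 1.5034 -1.3359  0.0047] [[ 0.9207  0.3902 -0.0003  0.2242]
 [ 0.3902 -0.9207  0.0011 -0.5291]
 [ 0.0001 -0.0011 -1.      0.2307]
 [ 0.      0.      0.      1.    ]]schema error: expected keys dx, dy, dz, ax, ay, az, grip
```

```bash
python3 -m jog '[{"dx":0.5,"dy":-0.45,"dz":0,"ax":0,"ay":0,"az":0.256,"grip":1},{"dx":0.5,"dy":-0.45,"dz":0,"ax":0,"ay":0,"az":0.256,"grip":1},{"dx":0.5,"dy":-0.45,"dz":0,"ax":0,"ay":0,"az":0.256,"grip":1},{"dx":0.5,"dy":-0.45,"dz":0,"ax":0,"ay":0,"az":0.256,"grip":1},{"dx":0.5,"dy":-0.45,"dz":0,"ax":0,"ay":0,"az":0.256,"grip":1}]'
python3 - <<'E'
from h import *
print(to([.44,-.075,.23]), pose()[1])
E
```

```text
clock: 0.62
position: [0.297, -0.37, 0.2312]
ee_rot: [-0.003, 1.0, 0.001, 0.001]
contact_force: [-0.4, 0.3, -0.4]
width: 0.086
gripper_force: 0.0
[ 0.5742 -1.1789  0.0122] [[ 1.      0.0019  0.0011  0.297 ]
 [ 0.0019 -1.      0.0059 -0.37  ]
 [ 0.0011 -0.0059 -1.      0.2312]
 [ 0.      0.      0.      1.    ]]
```

```bash
python3 -m jog '[{"dx":0.29,"dy":-0.6,"dz":0,"ax":0,"ay":0,"az":0,"grip":1},{"dx":0.29,"dy":-0.6,"dz":0,"ax":0,"ay":0,"az":0,"grip":1},{"dx":0.29,"dy":-0.6,"dz":0,"ax":0,"ay":0,"az":0,"grip":1},{"dx":0.29,"dy":-0.6,"dz":0,"ax":0,"ay":0,"az":0,"grip":1},{"dx":0.29,"dy":-0.6,"dz":0,"ax":0,"ay":0,"az":0,"grip":1}]' >/dev/null
python3 -m jog '[{"dx":0.29,"dy":-0.6,"dz":0,"ax":0,"ay":0,"az":0,"grip":1},{"dx":0.29,"dy":-0.6,"dz":0,"ax":0,"ay":0,"az":0,"grip":1},{"dx":0.29,"dy":-0.6,"dz":0,"ax":0,"ay":0,"az":0,"grip":1},{"dx":0.29,"dy":-0.6,"dz":0,"ax":0,"ay":0,"az":0,"grip":1},{"dx":0.29,"dy":-0.6,"dz":0,"ax":0,"ay":0,"az":0,"grip":1}]'
python3 - <<'E'
from h import *
im,K,C=cam("wrist"); cv2.imwrite("pics/w1.png",im[...,::-1]); np.savez("w1",K=K,C=C); print(C)
E
```

```text
clock: 1.45
position: [0.4435, -0.0715, 0.2314]
ee_rot: [-0.002, 1.0, 0.003, 0.001]
contact_force: [0.1, -0.2, 0.1]
width: 0.0856
gripper_force: 0.0
[[ 0.0063 -0.9581 -0.2863  0.5165]
 [-1.     -0.0073  0.0025 -0.0723]
 [-0.0045  0.2863 -0.9581  0.374 ]
 [ 0.      0.      0.      1.    ]]
```

View pics/w1.png

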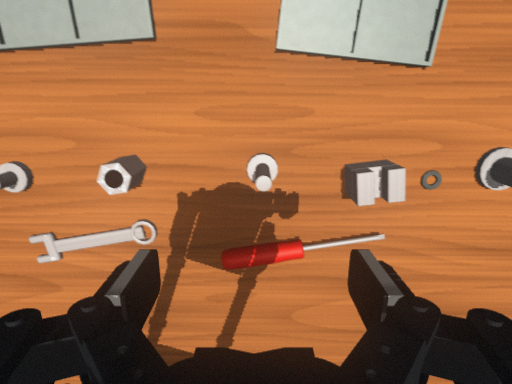

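The view shows the tall pin's foot at (262,167) and top at (264,184), the nut's top at (115,179), the block's top around (381,185), and the short pin at (8,177). The screwdriver lies below the pin and block.

```bash
python3 - <<'E'
from h import *
d=np.load("w1.npz");K,C=d["K"],d["C"]
print("foot",cast([262,167],K,C,.012),"top",cast([264,184],K,C,.075),"nut",cast([115,179],K,C,.05))
print("block top",cast([[347,171],[404,165],[406,201],[359,205]],K,C,.05))
im,K,C=cam("top")
print("sleeve",cast([101,211],K,C,.05),"bush",cast([420,225.7],K,C,.052),cast([410.8,224.8],K,C,.01),"blk",cast([352.5,228.8],K,C,.05),"tall",cast([294.8,223],K,C,.012))
m=cv2.imread("pics/w1.png")[140:215,60:420]; cv2.imwrite("pics/w1c.png",cv2.resize(m,None,fx=2.2,fy=2.2,interpolation=cv2.INTER_CUBIC))
print(to([.44,-.075,.23]))
E
```

```text
foot [[ 0.4404 -0.0806  0.012 ]] top [[ 0.437  -0.0813  0.075 ]] nut [[0.4346 0.0726 0.05  ]]
block top [[ 0.4448 -0.167   0.05  ]
 [ 0.4515 -0.2246  0.05  ]
 [ 0.4129 -0.2321  0.05  ]
 [ 0.4081 -0.183   0.05  ]]
sleeve [[0.4573 0.3587 0.05  ]] bush [[ 0.4378 -0.357   0.052 ]] [[ 0.4371 -0.3547  0.01  ]] blk [[ 0.4279 -0.206   0.05  ]] tall [[ 0.4365 -0.0807  0.012 ]]
[-0.0052 -0.0063  0.0045]
```

View pics/w1c.png

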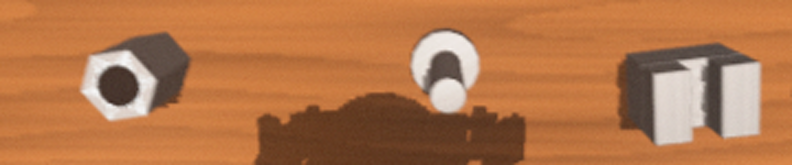

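```bash
python3 -m jog '[{"dx":-0.015,"dy":0.018,"dz":0.3,"ax":0,"ay":0,"az":0,"grip":1},{"dx":-0.015,"dy":0.018,"dz":0.45,"ax":0,"ay":0,"az":0,"grip":1},{"dx":-0.015,"dy":0.018,"dz":0.6,"ax":0,"ay":0,"az":0,"grip":1},{"dx":-0.015,"dy":0.018,"dz":0.72,"ax":0,"ay":0,"az":0,"grip":1},{"dx":-0.015,"dy":0.018,"dz":0.812,"ax":0,"ay":0,"az":0,"grip":1}]' 60
python3 -m jog '[{"dx":0,"dy":0,"dz":0,"ax":0,"ay":0,"az":0,"grip":1},{"dx":0,"dy":0,"dz":0,"ax":0,"ay":0,"az":0,"grip":-0.4},{"dx":0,"dy":0,"dz":0,"ax":0,"ay":0,"az":0,"grip":-1},{"dx":0,"dy":0,"dz":0,"ax":0,"ay":0,"az":0,"grip":-1},{"dx":0,"dy":0,"dz":0,"ax":0,"ay":0,"az":0,"grip":-1}]' 60
python3 -m jog '[{"dx":0,"dy":0,"dz":0,"ax":0,"ay":0,"az":0,"grip":-1},{"dx":0,"dy":0,"dz":0,"ax":0,"ay":0,"az":0,"grip":-1},{"dx":0,"dy":0,"dz":0,"ax":0,"ay":0,"az":0,"grip":-1},{"dx":0,"dy":0,"dz":0,"ax":0,"ay":0,"az":0,"grip":-1}]' 60
```

```text
clock: 1.97
position: [0.4359, -0.0839, 0.0265]
ee_rot: [0.0, 1.0, -0.002, -0.0]
contact_force: [0.9, 0.6, -0.0]
width: 0.0853
gripper_force: 0.0
clock: 2.38
position: [0.4391, -0.0828, 0.0305]
ee_rot: [0.001, 1.0, -0.001, 0.002]
contact_force: [-1.6, -0.8, 0.7]
width: 0.0388
gripper_force: 0.0
clock: 2.72
position: [0.4379, -0.0819, 0.0293]
ee_rot: [0.0, 1.0, -0.0, 0.001]
contact_force: [-0.3, 0.7, 7.7]
width: 0.0137
gripper_force: 59.0
```

```bash
python3 -m jog '[{"dx":0,"dy":0,"dz":-0.06,"ax":0,"ay":0,"az":0,"grip":-1},{"dx":0,"dy":0,"dz":-0.15,"ax":0,"ay":0,"az":0,"grip":-1},{"dx":0.03,"dy":0.02,"dz":-0.25,"ax":0,"ay":0,"az":0,"grip":-1},{"dx":0.12,"dy":0.1,"dz":-0.28,"ax":0,"ay":0,"az":0,"grip":-1},{"dx":0.22,"dy":0.18,"dz":-0.28,"ax":0,"ay":0,"az":0,"grip":-1}]' >/dev/null
python3 -m jog '[{"dx":0.1,"dy":0.08,"dz":0,"ax":0,"ay":0,"az":0,"grip":-1},{"dx":0.2,"dy":0.17,"dz":0,"ax":0,"ay":0,"az":0,"grip":-1},{"dx":0.3,"dy":0.25,"dz":0,"ax":0,"ay":0,"az":0,"grip":-1},{"dx":0.38,"dy":0.32,"dz":0,"ax":0,"ay":0,"az":0,"grip":-1},{"dx":0.432,"dy":0.364,"dz":0,"ax":0,"ay":0,"az":0,"grip":-1}]'
python3 -m jog '[{"dx":0,"dy":0,"dz":0,"ax":0,"ay":0,"az":0,"grip":-1},{"dx":0,"dy":0,"dz":0,"ax":0,"ay":0,"az":0,"grip":-1}]'
python3 - <<'E'
from h import *
im,K,C=cam("wrist"); np.savez("w2",K=K,C=C)
t=cam("scene")[0][120:260,120:300]
o=np.zeros((384,800,3),np.uint8); o[:,:512]=im; o[:224,512:]=cv2.resize(t,(288,224)); cv2.imwrite("pics/w2.png",o[...,::-1])
E
```

```text
clock: 3.55
position: [0.6022, -0.2201, 0.0978]
ee_rot: [0.001, 1.0, -0.001, 0.001]
contact_force: [-0.2, 0.2, -1.4]
width: 0.0138
gripper_force: 58.6
clock: 3.72
position: [0.5996, -0.218, 0.0973]
ee_rot: [-0.0, 1.0, -0.001, -0.001]
contact_force: [-0.9, -0.4, -1.6]
width: 0.0139
gripper_force: 58.6
```

View pics/w2.png

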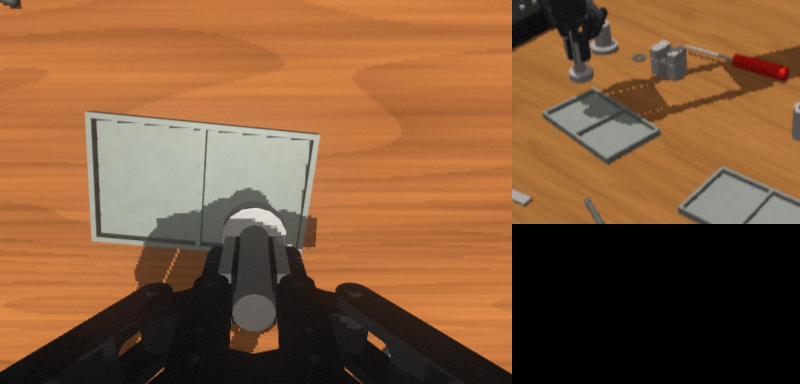

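```bash
python3 - <<'E'
from h import *
d=np.load("w2.npz");K,C=d["K"],d["C"]
p=cast([[86,112],[319,135],[94,241],[300,249]],K,C,.011);print(p)
e=(p[1]-p[0])[:2];print(np.linalg.norm(e),np.degrees(np.arctan2(e[0],-e[1])))
mid=(p[0]+p[1])/2; x=(p[2]-p[0]); print("centre",mid+ x/np.linalg.norm(x)*.049)
E
```

```text
[[ 0.6629 -0.1031  0.011 ]
 [ 0.6469 -0.2645  0.011 ]
 [ 0.5657 -0.0944  0.011 ]
 [ 0.5586 -0.2547  0.011 ]]
0.1622142585010586 -5.646127589108367
centre [ 0.6061 -0.1794  0.011 ]
```

```bash
python3 -m jog '[{"dx":0.008,"dy":0.004,"dz":0.08,"ax":0,"ay":0,"az":0,"grip":-1},{"dx":0.008,"dy":0.004,"dz":0.16,"ax":0,"ay":0,"az":0,"grip":-1},{"dx":0.008,"dy":0.004,"dz":0.22,"ax":0,"ay":0,"az":0,"grip":-1},{"dx":0.008,"dy":0.004,"dz":0.25,"ax":0,"ay":0,"az":0,"grip":-1},{"dx":0.008,"dy":0.004,"dz":0.264,"ax":0,"ay":0,"az":0,"grip":-1}]'
python3 -m jog '[{"dx":0,"dy":0,"dz":0,"ax":0,"ay":0,"az":0,"grip":-1},{"dx":0,"dy":0,"dz":0,"ax":0,"ay":0,"az":0,"grip":-1}]'
```

```text
clock: 4.23
position: [0.5997, -0.2173, 0.0324]
ee_rot: [-0.001, 1.0, -0.0, -0.002]
contact_force: [-6.9, 3.6, 20.0]
width: 0.0141
gripper_force: 60.5
clock: 4.4
position: [0.602, -0.2186, 0.0332]
ee_rot: [0.0, 1.0, -0.0, 0.0]
contact_force: [1.0, 0.5, -0.6]
width: 0.0141
gripper_force: 58.8
```

```bash
python3 -m jog '[{"dx":0,"dy":0,"dz":0,"ax":0,"ay":0,"az":0,"grip":-0.3},{"dx":0,"dy":0,"dz":0,"ax":0,"ay":0,"az":0,"grip":0},{"dx":0,"dy":0,"dz":0,"ax":0,"ay":0,"az":0,"grip":0.1},{"dx":0,"dy":0,"dz":0,"ax":0,"ay":0,"az":0,"grip":0.1},{"dx":0,"dy":0,"dz":0,"ax":0,"ay":0,"az":0,"grip":0.1}]'
python3 -m jog '[{"dx":0,"dy":0,"dz":-0.1,"ax":0,"ay":0,"az":0,"grip":0.1},{"dx":0,"dy":0,"dz":-0.25,"ax":0,"ay":0,"az":0,"grip":0.1},{"dx":0,"dy":0,"dz":-0.4,"ax":0,"ay":0,"az":0,"grip":0.5},{"dx":0,"dy":0,"dz":-0.55,"ax":0,"ay":0,"az":0,"grip":1},{"dx":-0.04,"dy":-0.1,"dz":-0.7,"ax":0,"ay":0,"az":0,"grip":1}]' >/dev/null
python3 -m jog '[{"dx":-0.15,"dy":-0.76,"dz":-0.08,"ax":0,"ay":0,"az":0,"grip":1},{"dx":-0.15,"dy":-0.76,"dz":-0.08,"ax":0,"ay":0,"az":0,"grip":1},{"dx":-0.15,"dy":-0.76,"dz":-0.08,"ax":0,"ay":0,"az":0,"grip":1},{"dx":-0.15,"dy":-0.76,"dz":-0.08,"ax":0,"ay":0,"az":0,"grip":1},{"dx":-0.15,"dy":-0.76,"dz":-0.08,"ax":0,"ay":0,"az":0,"grip":1}]' >/dev/null
python3 -m jog '[{"dx":-0.19,"dy":-0.76,"dz":0,"ax":0,"ay":0,"az":0,"grip":1},{"dx":-0.19,"dy":-0.76,"dz":0,"ax":0,"ay":0,"az":0,"grip":1},{"dx":-0.19,"dy":-0.76,"dz":0,"ax":0,"ay":0,"az":0,"grip":1},{"dx":-0.19,"dy":-0.76,"dz":0,"ax":0,"ay":0,"az":0,"grip":1},{"dx":-0.19,"dy":-0.76,"dz":0,"ax":0,"ay":0,"az":0,"grip":1}]' >/dev/null
python3 -m jog '[{"dx":-0.2,"dy":-0.69,"dz":0,"ax":0,"ay":0,"az":0,"grip":1},{"dx":-0.2,"dy":-0.69,"dz":0,"ax":0,"ay":0,"az":0,"grip":1},{"dx":-0.2,"dy":-0.69,"dz":0,"ax":0,"ay":0,"az":0,"grip":1},{"dx":-0.2,"dy":-0.69,"dz":0,"ax":0,"ay":0,"az":0,"grip":1},{"dx":-0.2,"dy":-0.69,"dz":0,"ax":0,"ay":0,"az":0,"grip":1}]'
python3 - <<'E'
from h import *
im,K,C=cam("wrist"); np.savez("w3",K=K,C=C)
t=cam("scene")[0][120:260,120:300]
o=np.zeros((384,800,3),np.uint8); o[:,:512]=im; o[:224,512:]=cv2.resize(t,(288,224)); cv2.imwrite("pics/w3.png",o[...,::-1])
E
```

```text
clock: 4.82
position: [0.6022, -0.2192, 0.0326]
ee_rot: [0.0, 1.0, -0.001, 0.0]
contact_force: [-0.4, 0.2, 0.4]
width: 0.0468
gripper_force: 0.0
clock: 6.48
position: [0.4567, 0.3615, 0.2236]
ee_rot: [-0.002, 1.0, 0.001, -0.0]
contact_force: [0.6, 0.3, -0.4]
width: 0.0852
gripper_force: 0.0
```

View pics/w3.png

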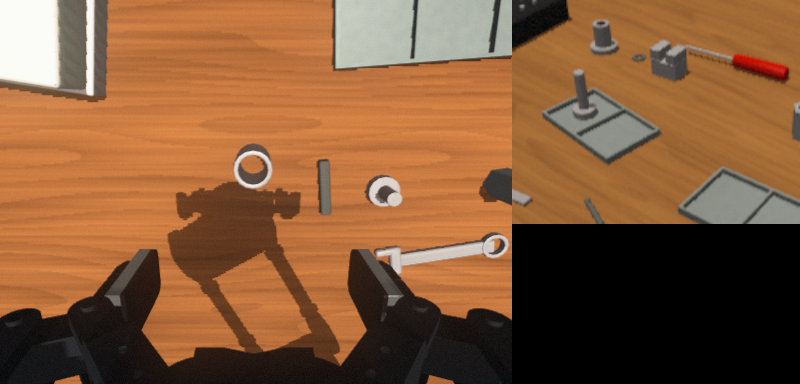

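Tall pin stands in its compartment; sleeve top ring centre at (253,169), a thin dark bar at (325,187).

```bash
python3 - <<'E'
from h import *
d=np.load("w3.npz");K,C=d["K"],d["C"]
p=cast([253,169],K,C,.05)[0];print(p,cast([325,187],K,C,.005)); print(to([p[0],p[1],.017]),pose()[1][:3,3])
E
```

```text
[0.4605 0.3623 0.05  ] [[0.4295 0.2788 0.005 ]]
[ 0.0115 -0.0143  0.8256] [0.4577 0.3586 0.2234]
```

```bash
python3 -m jog '[{"dx":0.007,"dy":-0.009,"dz":0.16,"ax":0,"ay":0,"az":0,"grip":0.8},{"dx":0.007,"dy":-0.009,"dz":0.32,"ax":0,"ay":0,"az":0,"grip":0.8},{"dx":0.007,"dy":-0.009,"dz":0.48,"ax":0,"ay":0,"az":0,"grip":0.8},{"dx":0.007,"dy":-0.009,"dz":0.64,"ax":0,"ay":0,"az":0,"grip":0.8},{"dx":0.007,"dy":-0.009,"dz":0.75,"ax":0,"ay":0,"az":0,"grip":0.8}]' 60
python3 -m jog '[{"dx":0,"dy":0,"dz":0.05,"ax":0,"ay":0,"az":0,"grip":0.8},{"dx":0,"dy":0,"dz":0.07,"ax":0,"ay":0,"az":0,"grip":0.6},{"dx":0,"dy":0,"dz":0.07,"ax":0,"ay":0,"az":0,"grip":0},{"dx":0,"dy":0,"dz":0.07,"ax":0,"ay":0,"az":0,"grip":-1},{"dx":0,"dy":0,"dz":0.07,"ax":0,"ay":0,"az":0,"grip":-1}]' >/dev/null
python3 -m jog '[{"dx":0,"dy":0,"dz":0,"ax":0,"ay":0,"az":0,"grip":-1},{"dx":0,"dy":0,"dz":0,"ax":0,"ay":0,"az":0,"grip":-1},{"dx":0,"dy":0,"dz":0,"ax":0,"ay":0,"az":0,"grip":-1}]'
```

```text
clock: 7.0
position: [0.4594, 0.3555, 0.033]
ee_rot: [0.002, 1.0, -0.001, -0.002]
contact_force: [0.2, -0.6, -0.6]
width: 0.0769
gripper_force: 0.0
clock: 7.67
position: [0.4622, 0.3591, 0.0206]
ee_rot: [-0.001, 1.0, -0.001, 0.002]
contact_force: [1.6, -0.5, 7.0]
width: 0.0381
gripper_force: 61.1
```

```bash
python3 -m jog '[{"dx":0,"dy":0,"dz":-0.08,"ax":0,"ay":0,"az":0,"grip":-1},{"dx":0,"dy":0,"dz":-0.2,"ax":0,"ay":0,"az":0,"grip":-1},{"dx":0,"dy":0,"dz":-0.32,"ax":0,"ay":0,"az":0,"grip":-1},{"dx":0.02,"dy":0.06,"dz":-0.4,"ax":0,"ay":0,"az":0,"grip":-1},{"dx":0.05,"dy":0.18,"dz":-0.4,"ax":0,"ay":0,"az":0,"grip":-1}]'
python3 -m jog '[{"dx":0.04,"dy":0.14,"dz":0,"ax":0,"ay":0,"az":0,"grip":-1},{"dx":0.08,"dy":0.28,"dz":0,"ax":0,"ay":0,"az":0,"grip":-1},{"dx":0.13,"dy":0.43,"dz":0,"ax":0,"ay":0,"az":0,"grip":-1},{"dx":0.18,"dy":0.58,"dz":0,"ax":0,"ay":0,"az":0,"grip":-1},{"dx":0.22,"dy":0.73,"dz":0,"ax":0,"ay":0,"az":0,"grip":-1}]' >/dev/null
python3 -m jog '[{"dx":0.04,"dy":0.14,"dz":0,"ax":0,"ay":0,"az":0,"grip":-1},{"dx":0.08,"dy":0.28,"dz":0,"ax":0,"ay":0,"az":0,"grip":-1},{"dx":0.13,"dy":0.43,"dz":0,"ax":0,"ay":0,"az":0,"grip":-1},{"dx":0.18,"dy":0.57,"dz":0,"ax":0,"ay":0,"az":0,"grip":-1},{"dx":0.22,"dy":0.7,"dz":0,"ax":0,"ay":0,"az":0,"grip":-1}]' >/dev/null
python3 -m jog '[{"dx":0.04,"dy":0.12,"dz":0,"ax":0,"ay":0,"az":0,"grip":-1},{"dx":0.08,"dy":0.25,"dz":0,"ax":0,"ay":0,"az":0,"grip":-1},{"dx":0.11,"dy":0.35,"dz":0,"ax":0,"ay":0,"az":0,"grip":-1},{"dx":0.11,"dy":0.38,"dz":0,"ax":0,"ay":0,"az":0,"grip":-1},{"dx":0.11,"dy":0.38,"dz":0,"ax":0,"ay":0,"az":0,"grip":-1}]'
python3 - <<'E'
from h import *
print(to([.610,-.139,.0245]))
E
```

```text
clock: 8.08
position: [0.4755, 0.317, 0.1236]
ee_rot: [-0.003, 1.0, 0.001, 0.005]
contact_force: [1.9, -0.3, -0.9]
width: 0.0384
gripper_force: 60.9
clock: 9.33
position: [0.6095, -0.1415, 0.1182]
ee_rot: [0.0, 1.0, -0.002, -0.0]
contact_force: [-0.8, 0.1, -2.7]
width: 0.0384
gripper_force: 60.9
[ 0.0022 -0.0102  0.3748]
```

```bash
python3 -m jog '[{"dx":0,"dy":-0.01,"dz":0.12,"ax":0,"ay":0,"az":0,"grip":-1},{"dx":0,"dy":-0.01,"dz":0.24,"ax":0,"ay":0,"az":0,"grip":-1},{"dx":0,"dy":-0.01,"dz":0.33,"ax":0,"ay":0,"az":0,"grip":-1},{"dx":0,"dy":-0.01,"dz":0.37,"ax":0,"ay":0,"az":0,"grip":-1},{"dx":0,"dy":-0.01,"dz":0.384,"ax":0,"ay":0,"az":0,"grip":-1}]'
python3 -m jog '[{"dx":0,"dy":0,"dz":0,"ax":0,"ay":0,"az":0,"grip":-1},{"dx":0,"dy":0,"dz":0,"ax":0,"ay":0,"az":0,"grip":-1},{"dx":0,"dy":0,"dz":0,"ax":0,"ay":0,"az":0,"grip":0.2},{"dx":0,"dy":0,"dz":0,"ax":0,"ay":0,"az":0,"grip":0.2},{"dx":0,"dy":0,"dz":0,"ax":0,"ay":0,"az":0,"grip":0.3}]'
python3 -m jog '[{"dx":0,"dy":0,"dz":0,"ax":0,"ay":0,"az":0,"grip":0.3},{"dx":0,"dy":0,"dz":-0.1,"ax":0,"ay":0,"az":0,"grip":0.3},{"dx":0,"dy":0,"dz":-0.25,"ax":0,"ay":0,"az":0,"grip":0.3},{"dx":0,"dy":0,"dz":-0.4,"ax":0,"ay":0,"az":0,"grip":0.3},{"dx":0,"dy":0,"dz":-0.55,"ax":0,"ay":0,"az":0,"grip":0.3}]'
```

```text
clock: 9.75
position: [0.6063, -0.134, 0.0235]
ee_rot: [-0.002, 1.0, -0.0, -0.004]
contact_force: [-11.7, 3.9, 28.9]
width: 0.0377
gripper_force: 64.0
clock: 10.17
position: [0.6103, -0.1366, 0.0232]
ee_rot: [0.0, 1.0, -0.001, 0.001]
contact_force: [-0.8, 0.6, 0.6]
width: 0.0554
gripper_force: 0.0
clock: 10.58
position: [0.6095, -0.1367, 0.1614]
ee_rot: [-0.0, 1.0, -0.001, -0.0]
contact_force: [0.8, -0.6, -0.1]
width: 0.0554
gripper_force: 0.0
```

```bash
python3 -m jog '[{"dx":0,"dy":0.0,"dz":-0.16,"ax":0,"ay":0,"az":0,"grip":1},{"dx":-0.1,"dy":0.1,"dz":-0.24,"ax":0,"ay":0,"az":0,"grip":1},{"dx":-0.2,"dy":0.22,"dz":-0.26,"ax":0,"ay":0,"az":0,"grip":1},{"dx":-0.3,"dy":0.34,"dz":-0.26,"ax":0,"ay":0,"az":0,"grip":1},{"dx":-0.4,"dy":0.45,"dz":-0.26,"ax":0,"ay":0,"az":0,"grip":1}]' >/dev/null
python3 -m jog '[{"dx":-0.29,"dy":0.427,"dz":0,"ax":0,"ay":0,"az":0,"grip":1},{"dx":-0.29,"dy":0.427,"dz":0,"ax":0,"ay":0,"az":0,"grip":1},{"dx":-0.29,"dy":0.427,"dz":0,"ax":0,"ay":0,"az":0,"grip":1},{"dx":-0.29,"dy":0.427,"dz":0,"ax":0,"ay":0,"az":0,"grip":1},{"dx":-0.29,"dy":0.427,"dz":0,"ax":0,"ay":0,"az":0,"grip":1}]'
python3 - <<'E'
from h import *
im,K,C=cam("wrist"); np.savez("w4",K=K,C=C)
t=cam("scene")[0][120:260,120:300]
o=np.zeros((384,800,3),np.uint8); o[:,:512]=im; o[:224,512:]=cv2.resize(t,(288,224)); cv2.imwrite("pics/w4.png",o[...,::-1])
E
```

```text
clock: 11.42
position: [0.4356, -0.3579, 0.2252]
ee_rot: [0.0, 1.0, -0.003, -0.0]
contact_force: [0.5, 0.3, -0.5]
width: 0.0853
gripper_force: 0.0
```

View pics/w4.png

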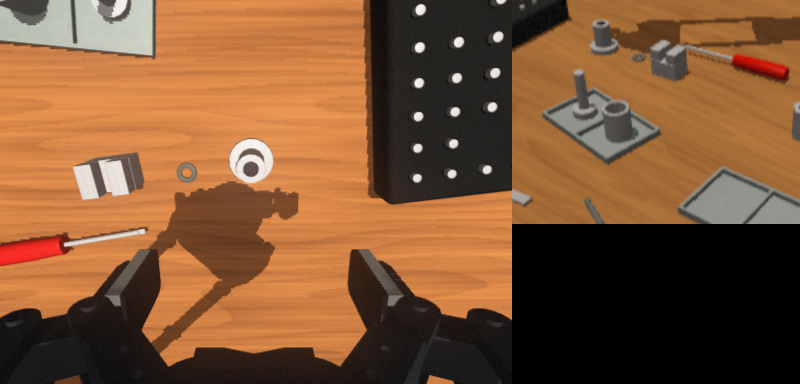

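Sleeve is upright in tray2. Bushing flange (251,161), bore (251,170).

```bash
python3 - <<'E'
from h import *
d=np.load("w4.npz");K,C=d["K"],d["C"]
print(cast([251,161],K,C,.01),cast([251,169.5],K,C,.052),cast([372,200],K,C,.04)); print(to([.4385,-.356,.0215]),pose()[1][:3,3])
E
```

```text
[[ 0.4396 -0.3555  0.01  ]] [[ 0.4391 -0.3558  0.052 ]] [[ 0.4024 -0.4847  0.04  ]]
[0.0046 0.0037 0.8144] [ 0.4372 -0.3553  0.2251]
```

```bash
python3 -m jog '[{"dx":0.007,"dy":0.002,"dz":0.16,"ax":0,"ay":0,"az":0,"grip":0.8},{"dx":0.007,"dy":0.002,"dz":0.32,"ax":0,"ay":0,"az":0,"grip":0.8},{"dx":0.007,"dy":0.002,"dz":0.48,"ax":0,"ay":0,"az":0,"grip":0.8},{"dx":0.007,"dy":0.002,"dz":0.64,"ax":0,"ay":0,"az":0,"grip":0.8},{"dx":0.007,"dy":0.002,"dz":0.75,"ax":0,"ay":0,"az":0,"grip":0.8}]' 60 >/dev/null
python3 -m jog '[{"dx":0,"dy":0,"dz":0.05,"ax":0,"ay":0,"az":0,"grip":0.8},{"dx":0,"dy":0,"dz":0.06,"ax":0,"ay":0,"az":0,"grip":0.6},{"dx":0,"dy":0,"dz":0.06,"ax":0,"ay":0,"az":0,"grip":0},{"dx":0,"dy":0,"dz":0.06,"ax":0,"ay":0,"az":0,"grip":-1},{"dx":0,"dy":0,"dz":0.06,"ax":0,"ay":0,"az":0,"grip":-1}]'
python3 -m jog '[{"dx":0,"dy":0,"dz":0,"ax":0,"ay":0,"az":0,"grip":-1},{"dx":0,"dy":0,"dz":0,"ax":0,"ay":0,"az":0,"grip":-1},{"dx":0,"dy":0,"dz":0,"ax":0,"ay":0,"az":0,"grip":-1},{"dx":0,"dy":0,"dz":0,"ax":0,"ay":0,"az":0,"grip":-1}]'
```

```text
clock: 12.35
position: [0.4403, -0.3567, 0.0242]
ee_rot: [0.001, 1.0, -0.0, 0.001]
contact_force: [-0.5, -1.1, 2.3]
width: 0.0325
gripper_force: 1.8
clock: 12.68
position: [0.4402, -0.3566, 0.0246]
ee_rot: [0.001, 1.0, -0.001, 0.002]
contact_force: [1.8, 2.2, 6.9]
width: 0.0285
gripper_force: 59.6
```

```bash
python3 -m jog '[{"dx":0,"dy":0,"dz":-0.08,"ax":0,"ay":0,"az":0,"grip":-1},{"dx":0,"dy":0,"dz":-0.2,"ax":0,"ay":0,"az":0,"grip":-1},{"dx":0,"dy":0,"dz":-0.32,"ax":0,"ay":0,"az":0,"grip":-1},{"dx":0,"dy":-0.06,"dz":-0.4,"ax":0,"ay":0,"az":0,"grip":-1},{"dx":0.02,"dy":-0.18,"dz":-0.4,"ax":0,"ay":0,"az":0,"grip":-1}]' >/dev/null
python3 -m jog '[{"dx":0.03,"dy":-0.14,"dz":0,"ax":0,"ay":0,"az":0,"grip":-1},{"dx":0.06,"dy":-0.28,"dz":0,"ax":0,"ay":0,"az":0,"grip":-1},{"dx":0.1,"dy":-0.43,"dz":0,"ax":0,"ay":0,"az":0,"grip":-1},{"dx":0.15,"dy":-0.58,"dz":0,"ax":0,"ay":0,"az":0,"grip":-1},{"dx":0.2,"dy":-0.72,"dz":0,"ax":0,"ay":0,"az":0,"grip":-1}]' >/dev/null
python3 -m jog '[{"dx":0.07,"dy":-0.14,"dz":0,"ax":0,"ay":0,"az":0,"grip":-1},{"dx":0.15,"dy":-0.28,"dz":0,"ax":0,"ay":0,"az":0,"grip":-1},{"dx":0.22,"dy":-0.42,"dz":0,"ax":0,"ay":0,"az":0,"grip":-1},{"dx":0.3,"dy":-0.54,"dz":0,"ax":0,"ay":0,"az":0,"grip":-1},{"dx":0.36,"dy":-0.64,"dz":0,"ax":0,"ay":0,"az":0,"grip":-1}]' >/dev/null
python3 -m jog '[{"dx":0.08,"dy":-0.12,"dz":0,"ax":0,"ay":0,"az":0,"grip":-1},{"dx":0.13,"dy":-0.18,"dz":0,"ax":0,"ay":0,"az":0,"grip":-1},{"dx":0.144,"dy":-0.2,"dz":0,"ax":0,"ay":0,"az":0,"grip":-1},{"dx":0.144,"dy":-0.2,"dz":0,"ax":0,"ay":0,"az":0,"grip":-1},{"dx":0.144,"dy":-0.2,"dz":0,"ax":0,"ay":0,"az":0,"grip":-1}]'
python3 - <<'E'
from h import *
im,K,C=cam("wrist"); np.savez("w5",K=K,C=C); cv2.imwrite("pics/w5.png",im[...,::-1]); print(to([.620,.079,.0266]))
E
```

```text
clock: 14.35
position: [0.6194, 0.0779, 0.1223]
ee_rot: [0.001, 1.0, -0.0, -0.001]
contact_force: [-0.1, 0.5, -2.8]
width: 0.0284
gripper_force: 59.9
[ 0.0042 -0.0068  0.383 ]
```

View pics/w5.png

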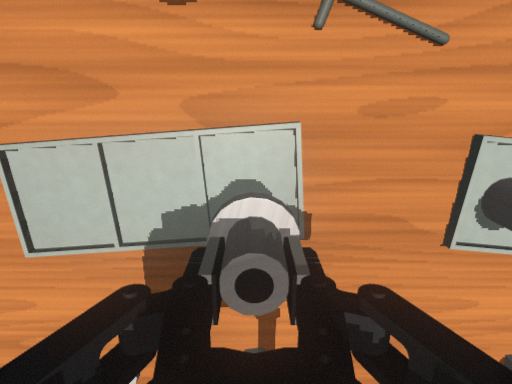

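The tray3 outer corners are (0,146), (300,122) and (27,256); the bushing hangs upright.

```bash
python3 - <<'E'
from h import *
d=np.load("w5.npz");K,C=d["K"],d["C"]
p=cast([[0,146],[300,122],[27,256]],K,C,.011)
e=(p[1]-p[0])[:2];print(p,np.linalg.norm(e),np.degrees(np.arctan2(e[0],-e[1])))
u=-e/np.linalg.norm(e); x=np.array([u[1],-u[0]]); c=(p[0]+p[1])[:2]/2-x*.049
for k in(-.08,0,.08): print(c+u*k)
print(np.linalg.norm(p[2]-p[0]))
E
```

```text
[[0.6556 0.2768 0.011 ]
 [0.6738 0.0415 0.011 ]
 [0.5595 0.2752 0.011 ]] 0.2359977556161311 4.43554986052907
[0.622  0.0756]
[0.6158 0.1553]
[0.6096 0.2351]
0.09608801738604468
```

```bash
python3 -m jog '[{"dx":0.005,"dy":-0.005,"dz":0.12,"ax":0,"ay":0,"az":0,"grip":-1},{"dx":0.005,"dy":-0.005,"dz":0.24,"ax":0,"ay":0,"az":0,"grip":-1},{"dx":0.005,"dy":-0.005,"dz":0.33,"ax":0,"ay":0,"az":0,"grip":-1},{"dx":0.005,"dy":-0.005,"dz":0.37,"ax":0,"ay":0,"az":0,"grip":-1},{"dx":0.005,"dy":-0.005,"dz":0.383,"ax":0,"ay":0,"az":0,"grip":-1}]'
python3 -m jog '[{"dx":0,"dy":0,"dz":0,"ax":0,"ay":0,"az":0,"grip":-1},{"dx":0,"dy":0,"dz":0,"ax":0,"ay":0,"az":0,"grip":-1},{"dx":0,"dy":0,"dz":0,"ax":0,"ay":0,"az":0,"grip":0.1},{"dx":0,"dy":0,"dz":0,"ax":0,"ay":0,"az":0,"grip":0.2},{"dx":0,"dy":0,"dz":0,"ax":0,"ay":0,"az":0,"grip":0.2}]'
python3 -m jog '[{"dx":0,"dy":0,"dz":0,"ax":0,"ay":0,"az":0,"grip":0.2},{"dx":0,"dy":0,"dz":-0.1,"ax":0,"ay":0,"az":0,"grip":0.2},{"dx":0,"dy":0,"dz":-0.25,"ax":0,"ay":0,"az":0,"grip":0.2},{"dx":0,"dy":0,"dz":-0.4,"ax":0,"ay":0,"az":0,"grip":0.3},{"dx":0,"dy":0,"dz":-0.55,"ax":0,"ay":0,"az":0,"grip":0.3}]'
```

```text
clock: 14.82
position: [0.6181, 0.0781, 0.0276]
ee_rot: [0.001, 1.0, -0.001, -0.004]
contact_force: [-12.3, -1.6, 23.5]
width: 0.0283
gripper_force: 62.2
clock: 15.23
position: [0.6223, 0.0795, 0.0276]
ee_rot: [0.0, 1.0, -0.001, 0.001]
contact_force: [0.4, -0.3, -0.1]
width: 0.0509
gripper_force: 0.0
clock: 15.65
position: [0.6213, 0.0798, 0.1657]
ee_rot: [0.0, 1.0, -0.001, -0.0]
contact_force: [1.1, 0.5, 1.6]
width: 0.0555
gripper_force: 0.0
```

```bash
python3 - <<'E'
from h import *
d=np.load("w1.npz");K,C=d["K"],d["C"]
o=np.array([60,140]);f=lambda a:np.array(a)/2.2+o
q=cast(f([[652,70],[759,63],[762,135],[657,147]]),K,C,.05);e1=q[1]-q[0];e2=q[2]-q[3];e=(e1+e2)/2
print("block",q.mean(0),np.linalg.norm(e1),np.linalg.norm(q[3]-q[0]),"long side yaw off -y:",np.degrees(np.arctan2(e[0],-e[1])), np.degrees(np.arctan2((q[0]-q[3])[1],(q[0]-q[3])[0])))
d=np.load("w4.npz");K,C=d["K"],d["C"]
print(cast([[74,167],[124,158],[133,192],[84,199]],K,C,.05), cast([[74,167],[124,158],[133,192],[84,199]],K,C,.05).mean(0))
# nut corners by contour of the light top face in w1
im=cv2.imread("pics/w1.png")[140:215,85:160]; g=cv2.cvtColor(im,cv2.COLOR_BGR2GRAY); s=cv2.cvtColor(im,cv2.COLOR_BGR2HSV)[...,1]
m=((g>140)&(s<80)).astype(np.uint8)
k=max(cv2.findContours(m,0,cv2.CHAIN_APPROX_NONE)[0],key=cv2.contourArea)
d=np.load("w1.npz");K,C=d["K"],d["C"]
h=cv2.convexHull(k)[:,0]+[85,140]; w=cast(h,K,C,.05)[:,:2]; (c,r)=cv2.minEnclosingCircle(w.astype(np.float32)); print("nut",c,r)
import math
best=[(float(np.ptp(w@[math.cos(a),math.sin(a)])),int(round(math.degrees(a)))) for a in np.radians(range(0,180,5))]; print(best)
E
```

```text
block [ 0.4276 -0.2045  0.05  ] 0.04952915729632119 0.03843100665245841 long side yaw off -y: 5.85614782769342 9.142495481050977
[[ 0.4423 -0.178   0.05  ]
 [ 0.4512 -0.2293  0.05  ]
 [ 0.4158 -0.2343  0.05  ]
 [ 0.4086 -0.1827  0.05  ]] [ 0.4295 -0.2061  0.05  ]
nut (0.43502160906791687, 0.07405675202608109) 0.018181445077061653
[(0.033204243364216735, 0), (0.03265668671886646, 5), (0.03245797657545324, 10), (0.03345547062189558, 15), (0.034297501264984154, 20), (0.03507458279097664, 25), (0.035584725563317654, 30), (0.03582404708747705, 35), (0.035790725982149774, 40), (0.03565948039097011, 45), (0.035499215249534866, 50), (0.03506877964503846, 55), (0.03437144945233517, 60), (0.033412531775251, 65), (0.03231846325117582, 70), (0.033077763879769156, 75), (0.03374727842888589, 80), (0.03432671803160607, 85), (0.03504032890473291, 90), (0.035487261716965667, 95), (0.03566411503973783, 100), (0.035569542912476146, 105), (0.035204265086173296, 110), (0.034571061545648235, 115), (0.03367475135218306, 120), (0.032755566129296726, 125), (0.032325395575688504, 130), (0.03359433511454932, 135), (0.03463120919160251, 140), (0.035404518855811806, 145), (0.03590837875369535, 150), (0.03613895420719143, 155), (0.0360944903978736, 160), (0.03577532572217873, 165), (0.03518388921600579, 170), (0.03432468206828593, 175)]
```

```bash
python3 -m jog '[{"dx":-0.15,"dy":0,"dz":0,"ax":0,"ay":0,"az":0,"grip":1},{"dx":-0.3,"dy":0,"dz":0,"ax":0,"ay":0,"az":0.07,"grip":1},{"dx":-0.46,"dy":0.01,"dz":0,"ax":0,"ay":0,"az":0.14,"grip":1},{"dx":-0.62,"dy":0.02,"dz":0,"ax":0,"ay":0,"az":0.2,"grip":1},{"dx":-0.747,"dy":0.025,"dz":0,"ax":0,"ay":0,"az":0.228,"grip":0.9}]' >/dev/null
python3 -m jog '[{"dx":0,"dy":0,"dz":0,"ax":0,"ay":0,"az":0,"grip":0.8},{"dx":0,"dy":0,"dz":0,"ax":0,"ay":0,"az":0,"grip":0.8}]'
python3 - <<'E'
from h import *
im,K,C=cam("wrist"); np.savez("w6",K=K,C=C); cv2.imwrite("pics/w6.png",im[...,::-1]); print(to([.4348,.0735,.018]),pose()[1])
E
```

```text
clock: 16.23
position: [0.4335, 0.0739, 0.1649]
ee_rot: [-0.0, 0.984, -0.178, 0.001]
contact_force: [-0.3, -0.6, 0.7]
width: 0.0768
gripper_force: 0.0
[-0.0038  0.0027  0.5885] [[ 0.9363 -0.3512  0.0029  0.4355]
 [-0.3512 -0.9363 -0.0001  0.0738]
 [ 0.0027 -0.0009 -1.      0.1651]
 [ 0.      0.      0.      1.    ]]
```

View pics/w6.png

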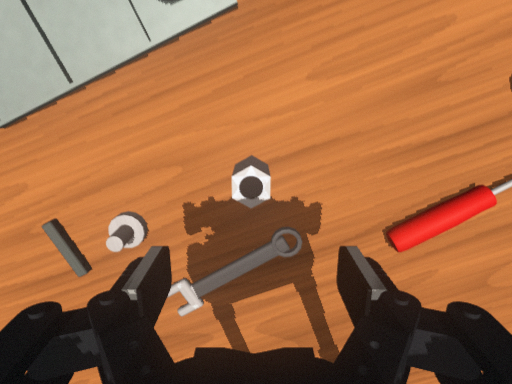

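The nut's flats are square to the fingers, bore at (251,187); nothing lies under the fingers.

```bash
python3 - <<'E'
from h import *
d=np.load("w6.npz"); print(cast([251,187],d["K"],d["C"],.05))
E
python3 -m jog '[{"dx":-0.003,"dy":0,"dz":0.14,"ax":0,"ay":0,"az":0,"grip":0.8},{"dx":-0.003,"dy":0,"dz":0.28,"ax":0,"ay":0,"az":0,"grip":0.8},{"dx":-0.003,"dy":0,"dz":0.42,"ax":0,"ay":0,"az":0,"grip":0.8},{"dx":-0.003,"dy":0,"dz":0.53,"ax":0,"ay":0,"az":0,"grip":0.8},{"dx":-0.003,"dy":0,"dz":0.585,"ax":0,"ay":0,"az":0,"grip":0.8}]' 60
python3 -m jog '[{"dx":0,"dy":0,"dz":0,"ax":0,"ay":0,"az":0,"grip":0.4},{"dx":0,"dy":0,"dz":0,"ax":0,"ay":0,"az":0,"grip":0},{"dx":0,"dy":0,"dz":0,"ax":0,"ay":0,"az":0,"grip":-0.5},{"dx":0,"dy":0,"dz":0,"ax":0,"ay":0,"az":0,"grip":-1},{"dx":0,"dy":0,"dz":0,"ax":0,"ay":0,"az":0,"grip":-1}]' >/dev/null
python3 -m jog '[{"dx":0,"dy":0,"dz":0,"ax":0,"ay":0,"az":0,"grip":-1},{"dx":0,"dy":0,"dz":0,"ax":0,"ay":0,"az":0,"grip":-1},{"dx":0,"dy":0,"dz":0,"ax":0,"ay":0,"az":0,"grip":-1},{"dx":0,"dy":0,"dz":0,"ax":0,"ay":0,"az":0,"grip":-1}]'
python3 -m jog '[{"dx":0,"dy":0,"dz":-0.08,"ax":0,"ay":0,"az":0,"grip":-1},{"dx":0,"dy":0,"dz":-0.2,"ax":0,"ay":0,"az":0,"grip":-1},{"dx":0,"dy":0,"dz":-0.32,"ax":0,"ay":0,"az":-0.076,"grip":-1},{"dx":0,"dy":0,"dz":-0.4,"ax":0,"ay":0,"az":-0.152,"grip":-1},{"dx":0,"dy":0,"dz":-0.4,"ax":0,"ay":0,"az":-0.228,"grip":-1}]'
python3 - <<'E'
from h import *
print(to([.615,.159,.0225]))
E
```

```text
[[0.4359 0.0748 0.05  ]]
clock: 16.7
position: [0.4343, 0.074, 0.015]
ee_rot: [0.0, 0.984, -0.179, -0.002]
contact_force: [0.4, -0.6, 0.3]
width: 0.0769
gripper_force: 0.0
clock: 17.45
position: [0.436, 0.0741, 0.0194]
ee_rot: [-0.0, 0.984, -0.179, 0.002]
contact_force: [1.1, 0.8, 6.9]
width: 0.031
gripper_force: 60.2
clock: 17.87
position: [0.4366, 0.0741, 0.1221]
ee_rot: [0.0, 1.0, 0.002, 0.004]
contact_force: [0.8, 0.7, -1.5]
width: 0.0307
gripper_force: 59.9
[ 0.7118 -0.3362  0.4042]
```

```bash
python3 -m jog '[{"dx":0.13,"dy":-0.06,"dz":0,"ax":0,"ay":0,"az":0,"grip":-1},{"dx":0.26,"dy":-0.12,"dz":0,"ax":0,"ay":0,"az":0,"grip":-1},{"dx":0.4,"dy":-0.19,"dz":0,"ax":0,"ay":0,"az":0,"grip":-1},{"dx":0.53,"dy":-0.25,"dz":0,"ax":0,"ay":0,"az":0,"grip":-1},{"dx":0.63,"dy":-0.3,"dz":0,"ax":0,"ay":0,"az":0,"grip":-1}]' >/dev/null
python3 -m jog '[{"dx":0.07,"dy":-0.03,"dz":0,"ax":0,"ay":0,"az":0,"grip":-1},{"dx":0.088,"dy":-0.04,"dz":0,"ax":0,"ay":0,"az":0,"grip":-1},{"dx":0.088,"dy":-0.04,"dz":0,"ax":0,"ay":0,"az":0,"grip":-1},{"dx":0.088,"dy":-0.04,"dz":0,"ax":0,"ay":0,"az":0,"grip":-1}]'
python3 - <<'E'
from h import *
print(to([.615,.159,.0225]))
E
```

```text
clock: 18.62
position: [0.612, 0.1584, 0.1174]
ee_rot: [0.0, 1.0, -0.001, -0.002]
contact_force: [0.3, 0.0, -2.1]
width: 0.0313
gripper_force: 59.9
[ 0.0133 -0.0029  0.3794]
```

```bash
python3 -m jog '[{"dx":0.008,"dy":0,"dz":0.12,"ax":0,"ay":0,"az":0,"grip":-1},{"dx":0.008,"dy":0,"dz":0.24,"ax":0,"ay":0,"az":0,"grip":-1},{"dx":0.008,"dy":0,"dz":0.33,"ax":0,"ay":0,"az":0,"grip":-1},{"dx":0.008,"dy":0,"dz":0.37,"ax":0,"ay":0,"az":0,"grip":-1},{"dx":0.008,"dy":0,"dz":0.383,"ax":0,"ay":0,"az":0,"grip":-1}]'
python3 -m jog '[{"dx":0,"dy":0,"dz":0,"ax":0,"ay":0,"az":0,"grip":-1},{"dx":0,"dy":0,"dz":0,"ax":0,"ay":0,"az":0,"grip":-1},{"dx":0,"dy":0,"dz":0,"ax":0,"ay":0,"az":0,"grip":0},{"dx":0,"dy":0,"dz":0,"ax":0,"ay":0,"az":0,"grip":0.1},{"dx":0,"dy":0,"dz":0,"ax":0,"ay":0,"az":0,"grip":0.1}]'
python3 -m jog '[{"dx":0,"dy":0,"dz":0,"ax":0,"ay":0,"az":0,"grip":0.1},{"dx":0,"dy":0,"dz":-0.1,"ax":0,"ay":0,"az":0,"grip":0.1},{"dx":0,"dy":0,"dz":-0.25,"ax":0,"ay":0,"az":0,"grip":0.1},{"dx":0,"dy":0,"dz":-0.4,"ax":0,"ay":0,"az":0,"grip":0.3},{"dx":0,"dy":0,"dz":-0.55,"ax":0,"ay":0,"az":0,"grip":0.3}]'
python3 - <<'E'
from h import *
print(to([.428,-.205,.23]),manip.get_state()["qpos"])
E
```

```text
clock: 19.03
position: [0.6114, 0.1574, 0.0223]
ee_rot: [0.001, 1.0, -0.001, -0.004]
contact_force: [-10.0, -1.6, 20.7]
width: 0.0313
gripper_force: 62.8
clock: 19.45
position: [0.6163, 0.1588, 0.0231]
ee_rot: [-0.0, 1.0, -0.001, 0.001]
contact_force: [-0.3, -0.9, -0.7]
width: 0.0471
gripper_force: 0.0
clock: 19.87
position: [0.6154, 0.1587, 0.1612]
ee_rot: [0.0, 1.0, -0.001, -0.0]
contact_force: [1.6, -0.2, -0.4]
width: 0.0555
gripper_force: 0.0
[-0.748   1.456  -0.2744] [ 0.1431  0.4097  1.4783 -0.0001  1.2544  1.7152]
```

```bash
python3 -m jog '[{"dx":-0.3,"dy":0.3,"dz":-0.27,"ax":0,"ay":0,"az":0,"grip":1},{"dx":-0.3,"dy":0.5,"dz":-0.27,"ax":0,"ay":0,"az":0,"grip":1},{"dx":-0.37,"dy":0.7,"dz":-0.27,"ax":0,"ay":0,"az":0,"grip":1},{"dx":-0.37,"dy":0.7,"dz":-0.27,"ax":0,"ay":0,"az":0,"grip":1},{"dx":-0.37,"dy":0.7,"dz":-0.27,"ax":0,"ay":0,"az":0,"grip":1}]' >/dev/null
python3 -m jog '[{"dx":-0.38,"dy":0.7,"dz":0,"ax":0,"ay":0,"az":0,"grip":1},{"dx":-0.38,"dy":0.7,"dz":0,"ax":0,"ay":0,"az":0,"grip":1},{"dx":-0.38,"dy":0.7,"dz":0,"ax":0,"ay":0,"az":0,"grip":1},{"dx":-0.38,"dy":0.75,"dz":0,"ax":0,"ay":0,"az":0,"grip":1},{"dx":-0.38,"dy":0.75,"dz":0,"ax":0,"ay":0,"az":0,"grip":1}]'
python3 -m jog '[{"dx":0,"dy":0,"dz":0,"ax":0,"ay":0,"az":-0.08,"grip":1},{"dx":0,"dy":0,"dz":0,"ax":0,"ay":0,"az":-0.16,"grip":1},{"dx":0,"dy":0,"dz":0,"ax":0,"ay":0,"az":-0.24,"grip":1},{"dx":0,"dy":0,"dz":0,"ax":0,"ay":0,"az":-0.32,"grip":1},{"dx":0,"dy":0,"dz":0,"ax":0,"ay":0,"az":-0.39,"grip":1}]' >/dev/null
python3 -m jog '[{"dx":0,"dy":0,"dz":0,"ax":0,"ay":0,"az":-0.08,"grip":1},{"dx":0,"dy":0,"dz":0,"ax":0,"ay":0,"az":-0.16,"grip":1},{"dx":0,"dy":0,"dz":0,"ax":0,"ay":0,"az":-0.24,"grip":1},{"dx":0,"dy":0,"dz":0,"ax":0,"ay":0,"az":-0.32,"grip":1},{"dx":0,"dy":0,"dz":0,"ax":0,"ay":0,"az":-0.39,"grip":1}]' >/dev/null
python3 -m jog '[{"dx":0,"dy":0,"dz":0,"ax":0,"ay":0,"az":-0.08,"grip":1},{"dx":0,"dy":0,"dz":0,"ax":0,"ay":0,"az":-0.16,"grip":1},{"dx":0,"dy":0,"dz":0,"ax":0,"ay":0,"az":-0.24,"grip":1},{"dx":0,"dy":0,"dz":0,"ax":0,"ay":0,"az":-0.309,"grip":1},{"dx":0,"dy":0,"dz":0,"ax":0,"ay":0,"az":-0.309,"grip":1}]'
python3 - <<'E'
from h import *
im,K,C=cam("wrist"); np.savez("w7",K=K,C=C)
t=cam("scene")[0][140:300,210:370]
o=np.zeros((384,800,3),np.uint8); o[:,:512]=im; o[:288,512:]=cv2.resize(t,(288,288)); cv2.imwrite("pics/w7.png",o[...,::-1])
print(pose()[1])
E
```

```text
clock: 20.7
position: [0.4291, -0.199, 0.2268]
ee_rot: [0.0, 1.0, -0.0, 0.0]
contact_force: [-0.6, -0.6, -0.2]
width: 0.0855
gripper_force: 0.0
clock: 21.95
position: [0.4303, -0.1976, 0.2265]
ee_rot: [0.0, 0.656, 0.755, 0.0]
contact_force: [-0.0, 0.7, -0.6]
width: 0.0852
gripper_force: 0.0
[[-0.1352  0.9908  0.0002  0.4304]
 [ 0.9908  0.1352 -0.0002 -0.1976]
 [-0.0002  0.0002 -1.      0.2265]
 [ 0.      0.      0.      1.    ]]
```

View pics/w7.png

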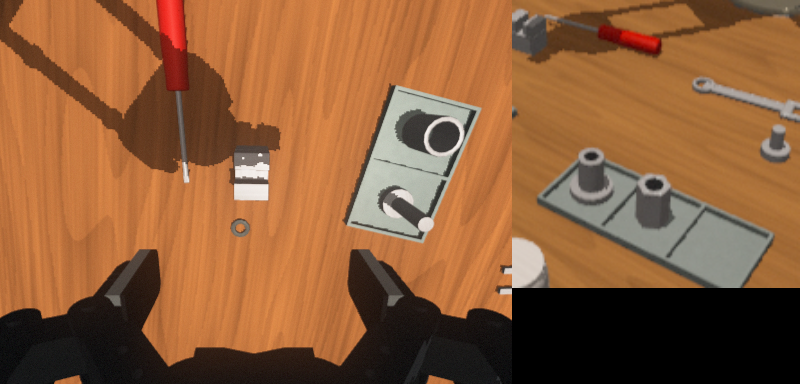

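Bushing and nut stand in tray3. The block's top corners are (235,153), (269,153), (268,200), (235,199), square to the fingers; the screwdriver tip at (186,175) is clear.

```bash
python3 - <<'E'
from h import *
d=np.load("w7.npz");K,C=d["K"],d["C"]
q=cast([[235,153],[269,153],[268,200],[235,199]],K,C,.05); c=q.mean(0); print(q,c,cast([186,178],K,C,.004)); print(to([c[0],c[1],.018]))
E
```

```text
[[ 0.409  -0.1813  0.05  ]
 [ 0.4425 -0.1765  0.05  ]
 [ 0.449  -0.2253  0.05  ]
 [ 0.4149 -0.229   0.05  ]] [ 0.4289 -0.203   0.05  ] [[ 0.3545 -0.2264  0.004 ]]
[-0.0204 -0.009   0.8339]
```

```bash
python3 -m jog '[{"dx":-0.024,"dy":-0.008,"dz":0.16,"ax":0,"ay":0,"az":0,"grip":0.6},{"dx":-0.024,"dy":-0.008,"dz":0.32,"ax":0,"ay":0,"az":0,"grip":0.6},{"dx":-0.024,"dy":-0.008,"dz":0.48,"ax":0,"ay":0,"az":0,"grip":0.6},{"dx":-0.024,"dy":-0.008,"dz":0.62,"ax":0,"ay":0,"az":0,"grip":0.6},{"dx":-0.024,"dy":-0.008,"dz":0.73,"ax":0,"ay":0,"az":0,"grip":0.6}]' 60 >/dev/null
python3 -m jog '[{"dx":0,"dy":0,"dz":0.07,"ax":0,"ay":0,"az":0,"grip":0.6},{"dx":0,"dy":0,"dz":0.1,"ax":0,"ay":0,"az":0,"grip":0.6},{"dx":0,"dy":0,"dz":0.1,"ax":0,"ay":0,"az":0,"grip":0.2},{"dx":0,"dy":0,"dz":0.1,"ax":0,"ay":0,"az":0,"grip":-0.3},{"dx":0,"dy":0,"dz":0.1,"ax":0,"ay":0,"az":0,"grip":-1}]'
python3 -m jog '[{"dx":0,"dy":0,"dz":0,"ax":0,"ay":0,"az":0,"grip":-1},{"dx":0,"dy":0,"dz":0,"ax":0,"ay":0,"az":0,"grip":-1},{"dx":0,"dy":0,"dz":0,"ax":0,"ay":0,"az":0,"grip":-1},{"dx":0,"dy":0,"dz":0,"ax":0,"ay":0,"az":0,"grip":-1}]' 70
python3 -m jog '[{"dx":0,"dy":0,"dz":-0.08,"ax":0,"ay":0,"az":0,"grip":-1},{"dx":0,"dy":0,"dz":-0.2,"ax":0,"ay":0,"az":0,"grip":-1},{"dx":0,"dy":0,"dz":-0.32,"ax":0,"ay":0,"az":0,"grip":-1},{"dx":0,"dy":0,"dz":-0.4,"ax":0,"ay":0,"az":0.03,"grip":-1},{"dx":0,"dy":0,"dz":-0.4,"ax":0,"ay":0,"az":0.089,"grip":-1}]'
python3 - <<'E'
from h import *
print(to([.609,.239,.022]),pose()[1])
E
```

```text
clock: 22.88
position: [0.4301, -0.2047, 0.0203]
ee_rot: [0.001, 0.657, 0.754, -0.0]
contact_force: [2.8, -1.5, -1.3]
width: 0.0348
gripper_force: 59.9
clock: 23.22
position: [0.4303, -0.2047, 0.0203]
ee_rot: [0.002, 0.657, 0.754, 0.0]
contact_force: [-0.3, -0.3, 6.9]
width: 0.0342
gripper_force: 72.3
clock: 23.63
position: [0.4318, -0.2054, 0.1233]
ee_rot: [0.005, 0.709, 0.706, 0.001]
contact_force: [0.1, -1.2, -2.5]
width: 0.0346
gripper_force: 71.3
[1.7829 0.6976 0.4017] [[ 0.0044  1.      0.008   0.4318]
 [ 1.     -0.0044 -0.0052 -0.2054]
 [-0.0051  0.008  -1.      0.1233]
 [ 0.      0.      0.      1.    ]]
```

```bash
python3 -m jog '[{"dx":0.1,"dy":0.02,"dz":0,"ax":0,"ay":0,"az":0,"grip":-1},{"dx":0.22,"dy":0.04,"dz":0,"ax":0,"ay":0,"az":0,"grip":-1},{"dx":0.36,"dy":0.06,"dz":0,"ax":0,"ay":0,"az":0,"grip":-1},{"dx":0.5,"dy":0.08,"dz":0,"ax":0,"ay":0,"az":0,"grip":-1},{"dx":0.65,"dy":0.1,"dz":0,"ax":0,"ay":0,"az":0,"grip":-1}]' >/dev/null
python3 -m jog '[{"dx":0.14,"dy":0.04,"dz":0,"ax":0,"ay":0,"az":0,"grip":-1},{"dx":0.28,"dy":0.09,"dz":0,"ax":0,"ay":0,"az":0,"grip":-1},{"dx":0.42,"dy":0.14,"dz":0,"ax":0,"ay":0,"az":0,"grip":-1},{"dx":0.56,"dy":0.19,"dz":0,"ax":0,"ay":0,"az":0,"grip":-1},{"dx":0.7,"dy":0.25,"dz":0,"ax":0,"ay":0,"az":0,"grip":-1}]' >/dev/null
python3 -m jog '[{"dx":0.12,"dy":0.09,"dz":0,"ax":0,"ay":0,"az":0,"grip":-1},{"dx":0.23,"dy":0.18,"dz":0,"ax":0,"ay":0,"az":0,"grip":-1},{"dx":0.34,"dy":0.27,"dz":0,"ax":0,"ay":0,"az":0,"grip":-1},{"dx":0.41,"dy":0.33,"dz":0,"ax":0,"ay":0,"az":0,"grip":-1},{"dx":0.43,"dy":0.355,"dz":0,"ax":0,"ay":0,"az":0,"grip":-1}]' >/dev/null
python3 -m jog '[{"dx":0,"dy":0,"dz":0,"ax":0,"ay":0,"az":0,"grip":-1},{"dx":0,"dy":0,"dz":0,"ax":0,"ay":0,"az":0,"grip":-1}]'
python3 - <<'E'
from h import *
im,K,C=cam("wrist"); np.savez("w8",K=K,C=C); cv2.imwrite("pics/w8.png",im[...,::-1])
print(to([.609,.239,.022]))
E
```

```text
clock: 25.05
position: [0.6048, 0.2402, 0.1181]
ee_rot: [-0.0, 0.707, 0.707, -0.001]
contact_force: [-1.2, -0.6, -2.4]
width: 0.0348
gripper_force: 71.2
[-0.0022  0.019   0.3851]
```

View pics/w8.png

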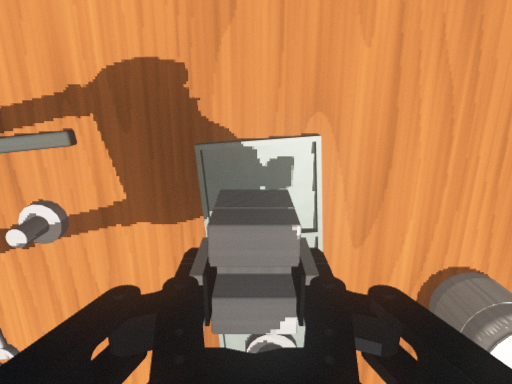

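The block hangs over the empty end compartment, whose outer edge runs from (195,146) to (320,135).

```bash
python3 - <<'E'
from h import *
d=np.load("w8.npz"); q=cast([[195,146],[320,135]],d["K"],d["C"],.011); print(q,q.mean(0)-[0,.042,0])
E
python3 -m jog '[{"dx":0,"dy":0.014,"dz":0.12,"ax":0,"ay":0,"az":0,"grip":-1},{"dx":0,"dy":0.014,"dz":0.24,"ax":0,"ay":0,"az":0,"grip":-1},{"dx":0,"dy":0.014,"dz":0.32,"ax":0,"ay":0,"az":0,"grip":-1}]'
python3 -m jog '[{"dx":0,"dy":0,"dz":0.03,"ax":0,"ay":0,"az":0,"grip":-1},{"dx":0,"dy":0,"dz":0.05,"ax":0,"ay":0,"az":0,"grip":-1},{"dx":0,"dy":0,"dz":0.063,"ax":0,"ay":0,"az":0,"grip":-1},{"dx":0,"dy":0,"dz":0.063,"ax":0,"ay":0,"az":0,"grip":-1},{"dx":0,"dy":0,"dz":0.063,"ax":0,"ay":0,"az":0,"grip":-1}]'
python3 -m jog '[{"dx":0,"dy":0,"dz":0,"ax":0,"ay":0,"az":0,"grip":0},{"dx":0,"dy":0,"dz":0,"ax":0,"ay":0,"az":0,"grip":0.2},{"dx":0,"dy":0,"dz":0,"ax":0,"ay":0,"az":0,"grip":0.3},{"dx":0,"dy":0,"dz":0,"ax":0,"ay":0,"az":0,"grip":0.3},{"dx":0,"dy":0,"dz":0,"ax":0,"ay":0,"az":0,"grip":0.3}]'
python3 -m jog '[{"dx":0,"dy":0,"dz":-0.1,"ax":0,"ay":0,"az":0,"grip":0.3},{"dx":0,"dy":0,"dz":-0.25,"ax":0,"ay":0,"az":0,"grip":0.3},{"dx":0,"dy":0,"dz":-0.4,"ax":0,"ay":0,"az":0,"grip":0.3},{"dx":0,"dy":0,"dz":-0.55,"ax":0,"ay":0,"az":0,"grip":0.3},{"dx":0,"dy":0,"dz":-0.7,"ax":0,"ay":0,"az":0,"grip":0.3}]'
python3 -m jog '[{"dx":0,"dy":-0.15,"dz":0,"ax":0,"ay":0,"az":0,"grip":0.3},{"dx":0,"dy":-0.3,"dz":0,"ax":0,"ay":0,"az":0,"grip":0.3},{"dx":0,"dy":-0.45,"dz":0,"ax":0,"ay":0,"az":0,"grip":0.3},{"dx":0,"dy":-0.6,"dz":0,"ax":0,"ay":0,"az":0,"grip":0.3},{"dx":0,"dy":-0.6,"dz":0,"ax":0,"ay":0,"az":0,"grip":0.3}]' >/dev/null
python3 - <<'E'
from h import *
t=cam("top")[0][90:250,80:440]; s=cam("scene")[0][130:310,130:450]
o=np.zeros((600,800,3),np.uint8); o[:300,:675]=cv2.resize(t,(675,300)); o[300:600,:533]=cv2.resize(s,(533,300)); cv2.imwrite("pics/end.png",o[...,::-1])
E
```

```text
[[0.5589 0.2764 0.011 ]
 [0.6552 0.2848 0.011 ]] [0.6071 0.2386 0.011 ]
clock: 25.35
position: [0.6072, 0.2388, 0.0372]
ee_rot: [-0.001, 0.708, 0.706, -0.002]
contact_force: [-1.5, -0.3, -3.2]
width: 0.0344
gripper_force: 71.3
clock: 25.77
position: [0.6105, 0.2409, 0.0246]
ee_rot: [0.001, 0.708, 0.707, 0.001]
contact_force: [0.2, 0.2, -1.8]
width: 0.0347
gripper_force: 71.3
clock: 26.18
position: [0.6098, 0.241, 0.0235]
ee_rot: [0.0, 0.708, 0.707, 0.0]
contact_force: [-0.3, -0.8, -0.1]
width: 0.0555
gripper_force: 0.0
clock: 26.6
position: [0.6092, 0.2408, 0.1999]
ee_rot: [0.0, 0.708, 0.707, -0.0]
contact_force: [1.7, -0.3, 0.0]
width: 0.0555
gripper_force: 0.0
```

View pics/end.png

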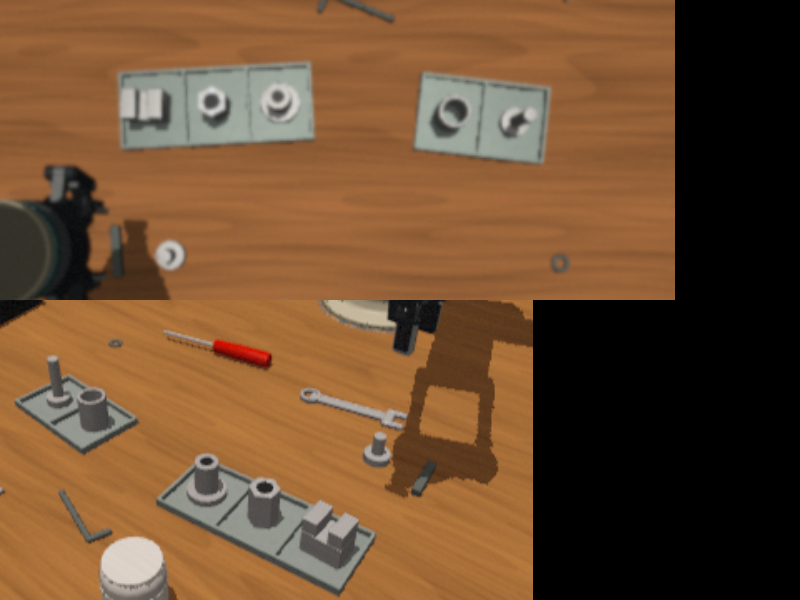

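All five parts stand upright in their compartments, the short pin is untouched, and the arm is clear.

```bash
python3 -c "
from rig import manip; print(manip.sign_off())"
```

```text
the job is handed in; nothing more can be done
None
```

Both kits are made up and the job is handed in at about 27 s; the last pictures show all five parts upright in their compartments, the nut in the middle, and the short pin untouched.

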